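# Seat the frother jug and hold the spin dial at its third click

### The job

Set the lidded steel jug down gently, upright and centred, on the round sprung plate of the milk frother and let go of it. Only then press the cross-bar of the frother's spring-return dial down past the first and second clicks to the third mark, short of the end stop, and finish while still holding it there with the gripper, because it springs back as soon as it is let go. Leave the cookie jar, toothpick holder, plate and spoon where they are.

Things in the scene. Friction and masses are not known exactly. Their poses are not given: they have to be found in the camera images.
- jug: Steel frothing jug, about 0.45 kg, round, 72 mm across, 100 mm tall, its fixed black lid's top 108 mm above the foot, and on that an upright lid knob 26 mm in diameter, 108 to 144 mm above the foot: grip it from above. A wire handle at own +y reaches 61 mm from the axis, below the lid. Origin: centre of the underside; z up. Starts on the shelf, to the left or right of the frother.
- frother: Milk frother base, fixed: white housing 150 (own x) x 220 (own y) x 55 mm tall, yaw within 0.35 rad of square. Origin: centre of the underside. At its +y end the round sprung plate; at its -y end the dial: a grey drum between two metal cheek discs (radius 42 mm, top 130 mm above the shelf) on a level axis along own x, at own y = -80 mm, 88 mm above the shelf.
- plate_top (a point): Centre of the top face of the sprung plate, a flat steel disc of 100 mm diameter at own (0, 50) mm of the frother, with a ring line of 82 mm diameter on it. The face is 72 mm above the shelf when up, 64 mm when down.
- drive_plate (a joint): How far the sprung plate is pressed down, m: 0 up, 0.008 fully down. It goes fully down with about 2.3 N; the jug's own weight does it.
- dial_angle (a joint): Angle of the dial, rad: 0 at rest (bar up), grows as the bar is pressed down. Clicks (detents, each also a black mark on the cheek discs beside the arm) are at 0.22, 0.44 and 0.66; hard end stop at 0.88. A spring drives it back to 0 from anywhere; holding the third click takes about 4.5 N at the bar, passing a click 1 to 2 N more.
- dial: The moving dial: drum, arm and cross-bar in one grey piece. Origin: on its axis, in the middle of the drum; the arm runs along its own -y.
- dial_bar (a point): Cross-bar at the end of the dial's arm: a grey round bar 18 mm thick, 40 mm long, level along the frother's own x, out beyond its -y end. This point: its centre. At dial angle q it is at frother own x = 0, y = -80 - 95 cos(0.42 - q) mm, 88 + 95 sin(0.42 - q) mm above the shelf (127 at rest, 65 at the third click, 46 at the stop). Free space below it. Press it from above.
- cookie_jar: Empty glass cookie jar with glass lid, 120 mm diameter, 188 mm tall; bystander. Origin: centre of the underside.
- toothpick_holder: Plastic toothpick holder with flip cap, 47 mm diameter, 78 mm tall; bystander, standing on the other side of the frother from the jug. Origin: centre of the underside.
- plate: White ceramic plate, 190 mm diameter, 20 mm tall, beyond and to the right of the frother; bystander. Origin: centre of the underside.
- serving_spoon: Stainless serving spoon, 240 mm long, lying on the shelf beyond the frother; bystander.

How it is judged (in metres and radians):
On the way, in this order (a step that is already met when the one before it is completed fails the run):
1. the jug stands upright, centred and let go on the pressed-down plate, with the dial still at rest (horizontal distance between jug and plate_top below 0.01 m and value of joint drive_plate above 0.006 m and angle between jug's own z axis and vertical below 0.08 rad and contact force between jug and the fingers below 0.1 N and linear speed of jug below 0.03 m/s and value of joint dial_angle below 0.1 rad), for 0.2 s.
2. the gripper holds the dial at its third click (value of joint dial_angle between 0.56 and 0.76 rad and contact force between the fingers and dial above 1 N and horizontal distance between jug and plate_top below 0.01 m and value of joint drive_plate above 0.006 m and angle between jug's own z axis and vertical below 0.08 rad and contact force between jug and the fingers below 0.1 N and linear speed of jug below 0.03 m/s), for 0.5 s.
At the end, for the whole second after the job is handed in: The gripper is pressing the dial's cross-bar (over 1 N) and the dial stays within 0.10 rad of its third click (0.56 to 0.76 rad), not moving, while the jug stands at rest and untouched on the sprung plate, within 10 mm of its centre, tilted less than 0.08 rad, the plate down by more than 6 mm (all of step 2 and velocity of joint dial_angle between -0.15 and 0.15 rad/s); the arm keeps its last pose, push and grip.
It fails at once if the dial is pressed (over 0.15 rad) while the jug is not standing on the plate (value of joint dial_angle above 0.15 rad and (horizontal distance between jug and plate_top above 0.03 m or value of joint drive_plate below 0.004 m)).
It fails at once if the jug is dropped (falls faster than 0.5 m/s, out of the fingers) (linear speed of jug above 0.5 m/s and contact force between jug and the fingers below 0.1 N).
It fails at once if the jug is tipped by more than 0.6 rad (angle between jug's own z axis and vertical above 0.6 rad).
It fails at once if the cookie jar, toothpick holder, plate or spoon is moved by more than 25 mm (distance of any of cookie_jar, toothpick_holder, plate, serving_spoon from where it was at the start of the episode above 0.025 m).
It also fails if it takes over 58 s, if anything falls off the work surface, if the arm or the gripper's body presses on something with over 40 N, if the wrist force passes 120 N, or if a joint passes its speed limit or range.

### The arm

A 6-joint arm with a two-finger parallel gripper is mounted at the origin on the work surface. World frame = base frame: x ahead of the robot, y to its left, z up, the work surface at z = 0. Lengths are in m, angles in degrees, forces in N, time in s.
With the tool pointing down it reaches from about 0.3 to 0.75 m from the base axis. Payload 8.5 kg.
Tool frame: the origin (TCP) lies between the finger pads; the fingertips stand env.finger_overhang ahead of it and the grasp point (between the pads) lies 2 mm behind it (env.finger_overhang is the distance from the TCP to the fingertips, in m); z points along the fingers, y is the line along which they close (so a half turn about z gives the same grasp; the last joint's range is limited). The gripper opens to 85 mm and grips with 20 to 120 N. Pads are 22 mm wide; open, the fingers measure 114 mm over their backs; the gripper's body (76 mm by 85 mm) begins 54 mm behind the grasp point. The pads swing forward as they close: fully open they stand 13 mm farther back than shut.
Start: joints at [-83.841, 21.807, 74.336, -0, 83.858, -12.336], TCP at [0.174, -0.522, 0.248] pointing down, gripper open.
Joint ranges: [-178.18, 178.18], [-50.72, 133.34], [12.68, 142.11], [-81.47, 261.47], [9.98, 163.14], [-165.26, 165.26]. Speed limits (degrees/s): [136.94, 136.94, 180, 180, 180, 180].

### API

Orientations are given as a 3x3 rotation matrix whose columns are the frame's x, y, z axes.
In Python, from rig import env gives the robot as it stands. The module is installed in compiled form; this text tells all that it offers.
- The arm moves only by the tool jog_arm, never from a script. Its arguments are lists of equal length, an entry for each row: "hand": the finger opening in m, from 0 to 0.0854; "travel": the shift along the world's x, y, z in m, a list of three; "yaw": the turn about the world's z in rad. A call has exactly 5 rows; each row shifts and turns the commanded pose from where the row before left it; what a row does not reach is not made up. A row lasts 1/8 s, in which the tool goes at most 62.5 mm and 10.7 degrees, less where a joint would pass 70% of its speed; a pose out of reach is approached as far as the arm can. A call is refused whole if a number of a shift passes 0.0625 or a number of a turn 0.188, either way. A call with a gripper value outside its range is refused whole. The fingers move at their own pace and stop on an object; "grip_force" is the grip in N (left out, the last holds). Time passes only in rows, so rows that do not move let the fingers close, or fill a call up. It gives the time, the measured TCP pose, the force, the opening and the grip force at its end, in the units of the state.
- env.observe(): the state, without advancing time (a new reading comes with each control period).
- env.get_image(name): name is "side" or "top" or "wrist"; returns the picture (480x640x3 uint8, red, green, blue); there is no depth.
- env.calibration(name): a dict with "fx", "fy", "cx", "cy" (pixels), "k1" (the pictures are not rectified: a ray, as slopes to the right and down, at radius r is drawn at 1 + k1 r^2 times it, then the intrinsics apply), "position" and "rotation" of the camera in the world; the wrist camera has in their place "hand_eye" (4x4, takes a point from camera to tool coordinates, whose origin is the TCP and whose axes are the flange's). Camera axes: x right, y down, z forward; pixel columns grow to the right and rows downward; lengths in m; the calibration is good to about 2 mm. A picture is of the moment at which its call begins: read the wrist's pose just before it. calibration takes no time and is no camera call.
- env.close_job(): hands the job in; it is judged then, once.
The state is a dict: "time_s": time; "q": joint angles; "qvel": joint speeds; "joint_efforts": joint torques, N m; "position": TCP position; "tool_rot": TCP orientation; "ft_force": force on the tool from outside, world axes, zero at the start; "wrist_torque": the same for the moment, N m; "grip_width": finger opening in m; "gripper_force": force on a finger pad.
Only numpy, scipy, OpenCV 4.12 (cv2) and the standard library are available. Lean on these libraries where they do the work, as an engineer would, in place of code of your own. Each camera call takes 0.05 s, during which the arm holds its last target. There are 200 camera calls.

## Working session

There is one attempt and no reset: what is moved stays moved. The work goes in short steps, Python scripts to look and compute and a tool call to move; the robot and the scene stay as the last step left them, time stands still between calls to the robot, and variables do not carry over. Pictures are saved under pics/ and viewed, at most 10 in all, crops included, and the job is handed in when it is done.

Besides the shell and the picture viewer there is one more tool, called by a JSON object that holds its "name" and its "arguments". jog_arm: Moves the arm, as the interface text tells. Its arguments: {"type":"object","properties":{"hand":{"type":"array"},"travel":{"type":"array"},"yaw":{"type":"array"},"grip_force":{"type":"number"}},"required":["hand","travel","yaw"]}

```bash
mkdir -p pics; cat > h.py <<'E'
import numpy as np, cv2
from rig import env
def snap(n,f):
    im=env.get_image(n); cv2.imwrite(f'pics/{f}.png',im[...,::-1]); return im
def cam(n):
    c=env.calibration(n)
    if 'hand_eye' in c:
        s=env.observe(); T=np.eye(4); T[:3,:3]=np.array(s['tool_rot']); T[:3,3]=s['position']
        M=T@np.array(c['hand_eye']); return c,M[:3,:3],M[:3,3]
    return c,np.array(c['rotation']),np.array(c['position'])
def ray(n,u,v,cm=None):
    c,R,p=cm or cam(n); x=(u-c['cx'])/c['fx'];y=(v-c['cy'])/c['fy']
    rd=np.hypot(x,y); r=rd
    for _ in range(20): r=rd/(1+c['k1']*r*r)
    s=r/rd if rd else 1
    d=R@np.array([x*s,y*s,1]); return p,d
def atz(n,u,v,z,cm=None):
    p,d=ray(n,u,v,cm); return p+d*(z-p[2])/d[2]
def proj(n,P,cm=None):
    c,R,p=cm or cam(n); q=R.T@(np.array(P)-p); x,y=q[:2]/q[2]; k=1+c['k1']*(x*x+y*y)
    return np.array([c['fx']*x*k+c['cx'],c['fy']*y*k+c['cy']])
E
python3 - <<'E'
from h import *
np.set_printoptions(precision=4,suppress=True)
for n in('top','side','wrist'): snap(n,n+'0'); print(n,cam(n))
print(env.finger_overhang); print(env.observe())
E
```

```text
top ({'fx': 436.8412601932811, 'fy': 436.8412601932811, 'cx': 320.4548447237483, 'cy': 237.4615474090315, 'k1': -0.053768812045520774, 'position': array([0.5065, 0.0475, 1.3049]), 'rotation': array([[-0.0107, -0.9967,  0.0809],
       [-0.9999,  0.0107, -0.0005],
       [-0.0003, -0.0809, -0.9967]])}, array([[-0.0107, -0.9967,  0.0809],
       [-0.9999,  0.0107, -0.0005],
       [-0.0003, -0.0809, -0.9967]]), array([0.5065, 0.0475, 1.3049]))
side ({'fx': 578.6010718303004, 'fy': 578.6010718303004, 'cx': 322.8403672974947, 'cy': 224.09111523595178, 'k1': -0.052296507731041504, 'position': array([ 0.5473, -1.166 ,  0.949 ]), 'rotation': array([[ 0.9993, -0.0029,  0.038 ],
       [-0.0328, -0.5712,  0.8202],
       [ 0.0193, -0.8208, -0.5709]])}, array([[ 0.9993, -0.0029,  0.038 ],
       [-0.0328, -0.5712,  0.8202],
       [ 0.0193, -0.8208, -0.5709]]), array([ 0.5473, -1.166 ,  0.949 ]))
wrist ({'fx': 349.9496872204673, 'fy': 349.9496872204673, 'cx': 316.10695031238987, 'cy': 241.24746653681618, 'k1': -0.020280461277586745, 'hand_eye': array([[ 0.0011, -0.9577, -0.2877,  0.0721],
    
[... 160 characters left out ...]
-0.2729],
       [-0.948 , -0.3051, -0.0906],
       [-0.001 ,  0.2875, -0.9578]]), array([ 0.2427, -0.4981,  0.3736]))
0.017
{'time_s': 0.15, 'q': array([-83.8412,  21.8336,  74.3721,  -0.0013,  83.8578, -12.3356]), 'qvel': array([ 0.0437, -0.1113, -0.1651,  0.0177,  0.0326, -0.0376]), 'joint_efforts': array([  0.0022, -44.8628, -23.1342,  -0.0001,   0.0038,   0.    ]), 'position': array([ 0.1744, -0.5214,  0.2479]), 'tool_rot': array([[ 0.9484,  0.3172, -0.0001],
       [ 0.3172, -0.9484,  0.0011],
       [ 0.0002, -0.0011, -1.    ]]), 'ft_force': array([-0.3376, -0.4356, -0.1543]), 'wrist_torque': array([-0.0172, -0.0056,  0.0035]), 'gripper_force': 0.0, 'grip_width': 0.08541271749068002}
```

View pics/top0.png

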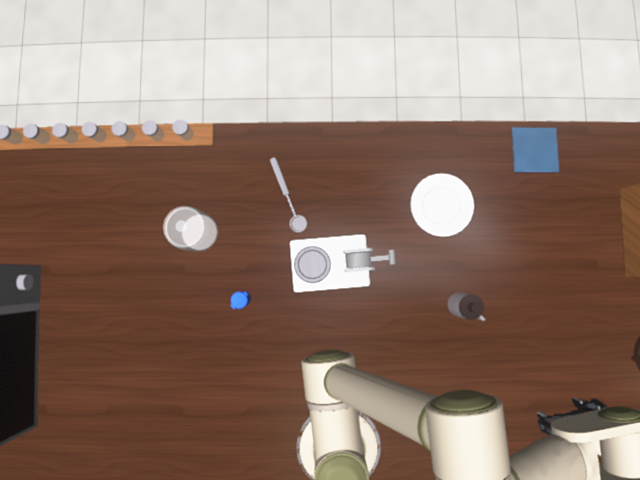

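View pics/side0.png

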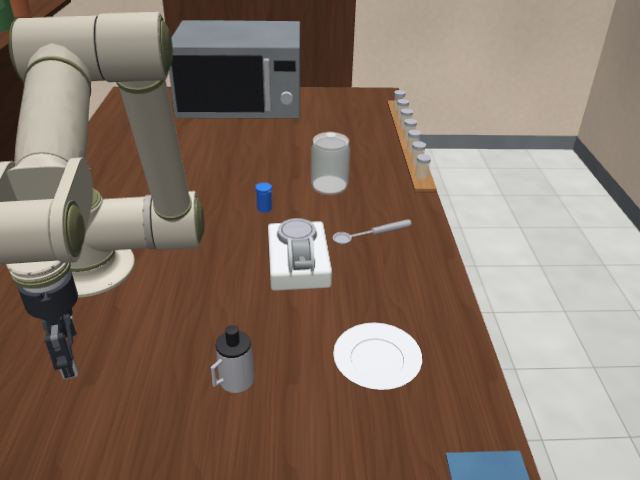

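The top view shows the frother plate at about (313,264), bar at (391,257), jug knob at about (474,306), and its handle toward (484,318). The side view shows the knob top at about (232,330) and the plate at about (297,230). I'll enlarge both for better pixels.

```bash
python3 - <<'E'
import cv2,numpy as np
t=cv2.imread('pics/top0.png')[225:325,285:495]; s=cv2.imread('pics/side0.png')[205:400,205:340]
a=cv2.resize(t,(798,380),interpolation=cv2.INTER_CUBIC)  # 3.8x
cv2.imwrite('pics/ct.png',a); cv2.imwrite('pics/cs.png',cv2.resize(s,None,fx=3,fy=3,interpolation=cv2.INTER_CUBIC))
E
```

```text
(no output)
```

View pics/ct.png

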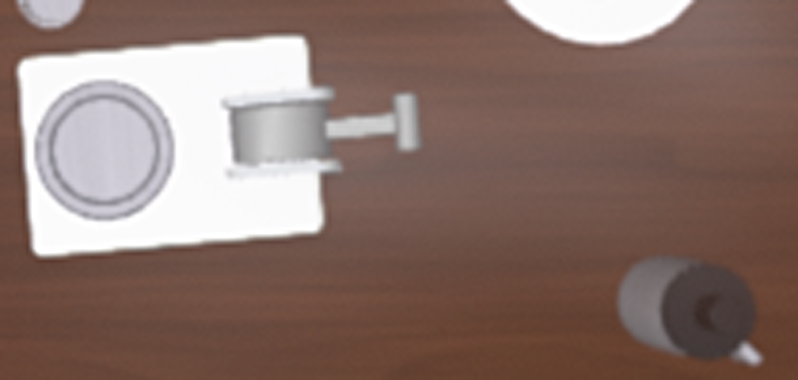

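View pics/cs.png

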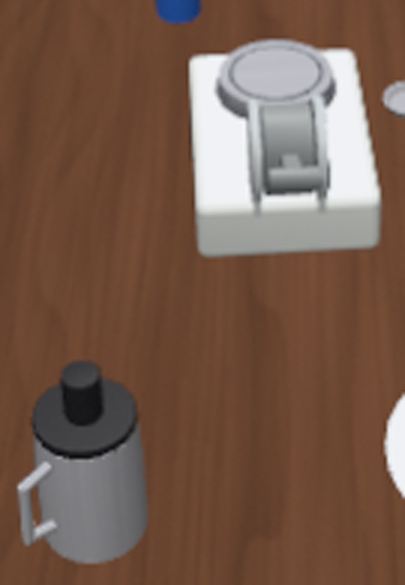

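Top crop: plate centre (105,150), bar (406,122), lid centre (708,310). Side crop: knob top centre (81,374), plate centre (276,76), bar (299,180).

```bash
python3 - <<'E'
from h import *
np.set_printoptions(precision=4,suppress=True)
T=lambda u,v:(285+(u+.5)/3.8-.5,225+(v+.5)/3.8-.5)
S=lambda u,v:(205+(u+.5)/3-.5,205+(v+.5)/3-.5)
for nm,a,z in [('plate',(105,150),.072),('bar',(406,122),.127),('lid',(708,310),.108),('handle',(750,355),.08)]: print('top',nm,atz('top',*T(*a),z))
for nm,a,z in [('plate',(276,76),.072),('bar',(299,180),.127),('knobtop',(81,374),.144),('lid',(85,415),.108)]: print('side',nm,atz('side',*S(*a),z))
for c in [(18,60),(305,37),(323,233),(37,256)]: print(atz('top',*T(*c),.055))
E
```

```text
top plate [0.5314 0.0708 0.072 ]
top bar [ 0.5478 -0.1443  0.127 ]
top lid [ 0.4106 -0.3627  0.108 ]
top handle [ 0.3749 -0.4026  0.08  ]
side plate [0.5363 0.0674 0.072 ]
side bar [ 0.5549 -0.1451  0.127 ]
side knobtop [ 0.4133 -0.3637  0.144 ]
side lid [ 0.4134 -0.3653  0.108 ]
[0.6003 0.1362 0.055 ]
[ 0.6155 -0.0809  0.055 ]
[ 0.4678 -0.0917  0.055 ]
[0.453  0.1227 0.055 ]
```

{"name": "jog_arm", "arguments": {"hand": [0.085,0.085,0.085,0.085,0.085], "travel": [[0.05,0.035,0],[0.06,0.04,0],[0.06,0.04,0],[0.05,0.033,0],[0.018,0.01,0]], "yaw": [0,0,0,0,0], "grip_force": 60}}

```text
time_s: 0.78
position: [0.3986, -0.372, 0.2482]
tool_rot: [[0.947, 0.32, -0.0], [0.32, -0.947, 0.001], [0.0, -0.001, -1.0]]
ft_force: [-0.1, -0.3, 0.2]
grip_width: 0.085
gripper_force: 0.0
```

{"name": "jog_arm", "arguments": {"hand": [0.085,0.085,0.085,0.085,0.085], "travel": [[0,0,0],[0,0,0],[0,0,0],[0,0,0],[0,0,0]], "yaw": [0,0,0,0,0]}}

```text
time_s: 1.4
position: [0.3962, -0.3745, 0.2483]
tool_rot: [[0.949, 0.317, -0.0], [0.317, -0.949, -0.0], [-0.0, 0.0, -1.0]]
ft_force: [-1.0, -0.0, -0.8]
grip_width: 0.0846
gripper_force: 0.0
```

```bash
python3 - <<'E'
from h import *
cm=cam('wrist'); print(env.observe()['position']); snap('wrist','w1')
np.save('cm.npy',np.c_[cm[1],cm[2]])
print(proj('wrist',[.412,-.364,.144],cm),proj('wrist',[.412,-.364,.108],cm))
E
```

```text
[ 0.39615551 -0.37451737  0.24832826]
[309.51716481 219.40359112] [310.35430796 208.78275746]
```

View pics/w1.png

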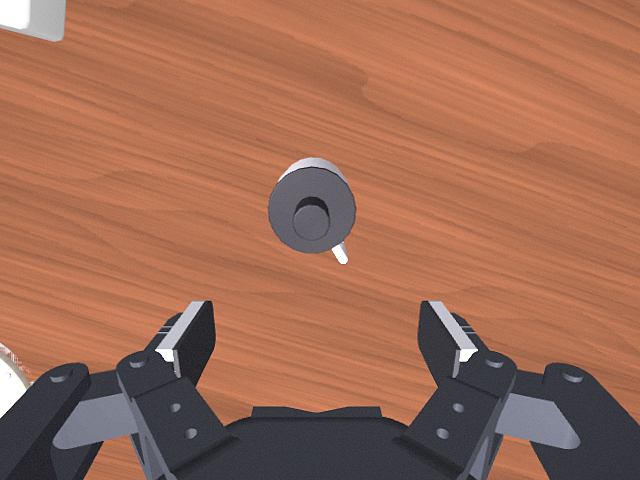

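Wrist view: knob top centre at (312,222), lid centre at (312,210), both within 3 px of prediction.

```bash
python3 - <<'E'
from h import *
cm=cam('wrist');p=env.observe()['position']
for uv,z in [((312,222),.144),((312,210),.108)]: q=atz('wrist',*uv,z,cm); print(q,q-p)
E
```

```text
[ 0.41091462 -0.36606941  0.144     ] [ 0.01466524  0.00836289 -0.10435501]
[ 0.41158734 -0.36542495  0.108     ] [ 0.01533797  0.00900734 -0.14035501]
```

{"name": "jog_arm", "arguments": {"hand": [0.085,0.085,0.085,0.085,0.085], "travel": [[0.008,0.005,0],[0.007,0.004,0],[0,0,-0.02],[0,0,-0.03],[0,0,-0.03]], "yaw": [0,0,0,0,0]}}

```text
time_s: 2.08
position: [0.412, -0.3648, 0.1675]
tool_rot: [[0.948, 0.318, 0.0], [0.318, -0.948, -0.0], [0.0, 0.0, -1.0]]
ft_force: [-0.9, -0.5, 0.2]
grip_width: 0.0851
gripper_force: 0.0
```

{"name": "jog_arm", "arguments": {"hand": [0.085,0.085,0.085,0.085,0.085], "travel": [[0,0,-0.02],[0,0,-0.01],[0,0,-0.006],[0,0,0],[0,0,0]], "yaw": [0,0,0,0,0]}}

```text
time_s: 2.7
position: [0.4117, -0.3655, 0.133]
tool_rot: [[0.948, 0.317, 0.001], [0.317, -0.948, -0.001], [0.0, 0.001, -1.0]]
ft_force: [-0.2, -0.3, 0.1]
grip_width: 0.0852
gripper_force: 0.0
```

{"name": "jog_arm", "arguments": {"hand": [0.06,0.045,0.035,0.028,0.02], "travel": [[0,0,-0.003],[0,0,0],[0,0,0],[0,0,0],[0,0,0]], "yaw": [0,0,0,0,0]}}

```text
time_s: 3.32
position: [0.4116, -0.3655, 0.1296]
tool_rot: [[0.948, 0.317, 0.0], [0.317, -0.948, -0.001], [0.0, 0.001, -1.0]]
ft_force: [-1.0, -1.4, 1.1]
grip_width: 0.0246
gripper_force: 58.8
```

{"name": "jog_arm", "arguments": {"hand": [0.0,0.0,0.0,0.0,0.0], "travel": [[0,0,0],[0,0,0],[0,0,0],[0,0,0],[0,0,0]], "yaw": [0,0,0,0,0]}}

```text
time_s: 3.95
position: [0.4116, -0.3654, 0.1295]
tool_rot: [[0.948, 0.317, 0.0], [0.317, -0.948, -0.001], [0.0, 0.001, -1.0]]
ft_force: [0.4, -1.0, 5.4]
grip_width: 0.0244
gripper_force: 59.1
```

{"name": "jog_arm", "arguments": {"hand": [0,0,0,0,0], "travel": [[0,0,0.01],[0,0,0.02],[0,0,0.03],[0,0,0.04],[0,0,0.04]], "yaw": [0,0,0,0,0]}}

```text
time_s: 4.58
position: [0.411, -0.3644, 0.2698]
tool_rot: [[0.948, 0.317, -0.002], [0.317, -0.948, 0.003], [-0.001, -0.003, -1.0]]
ft_force: [0.0, -0.3, -4.8]
grip_width: 0.0243
gripper_force: 59.6
```

{"name": "jog_arm", "arguments": {"hand": [0,0,0,0,0], "travel": [[0,0.02,0.03],[0,0.03,0.01],[0.01,0.04,0],[0.01,0.04,0],[0.01,0.04,0]], "yaw": [0,0,0,0,0]}}

```text
time_s: 5.2
position: [0.4411, -0.1934, 0.3087]
tool_rot: [[0.948, 0.317, -0.002], [0.317, -0.948, 0.002], [-0.001, -0.003, -1.0]]
ft_force: [1.7, -0.6, -4.6]
grip_width: 0.0248
gripper_force: 59.7
```

{"name": "jog_arm", "arguments": {"hand": [0,0,0,0,0], "travel": [[0.02,0.04,0],[0.02,0.04,0],[0.02,0.04,0],[0.01,0.04,0],[0.01,0.03,0]], "yaw": [0,0,0,0,0]}}

```text
time_s: 5.82
position: [0.521, -0.0033, 0.3086]
tool_rot: [[0.948, 0.318, -0.003], [0.318, -0.948, 0.001], [-0.003, -0.002, -1.0]]
ft_force: [-0.6, -0.3, -5.5]
grip_width: 0.0244
gripper_force: 59.8
```

{"name": "jog_arm", "arguments": {"hand": [0,0,0,0,0], "travel": [[0,0.03,0],[0,0.02,0],[0,0.01,0],[0,0,0],[0,0,0]], "yaw": [0,0,0,0,0]}}

```text
time_s: 6.45
position: [0.5214, 0.0541, 0.3091]
tool_rot: [[0.949, 0.316, -0.001], [0.316, -0.949, -0.0], [-0.001, 0.0, -1.0]]
ft_force: [0.6, -0.2, -5.7]
grip_width: 0.0242
gripper_force: 59.8
```

```bash
python3 - <<'E'
from h import *
snap('side','s2'); snap('top','t2'); p=env.observe(); print(p['position'],p['ft_force'])
im=np.hstack([cv2.resize(cv2.imread('pics/s2.png')[120:320,190:390],(400,400)),cv2.resize(cv2.imread('pics/t2.png')[170:370,230:430],(400,400))]); cv2.imwrite('pics/c2.png',im)
E
```

```text
[0.52146419 0.05405695 0.30925203] [-0.71962699  0.09038155 -5.16589761]
```

View pics/c2.png

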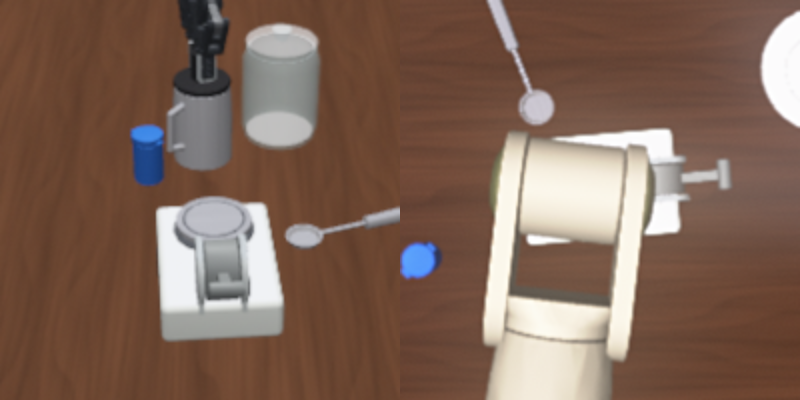

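Side (left half): jug hangs upright, clear of everything. I'll go to just above the plate and check.

{"name": "jog_arm", "arguments": {"hand": [0,0,0,0,0], "travel": [[0.006,0.01,0],[0.005,0.007,-0.01],[0,0,-0.03],[0,0,-0.025],[0,0,-0.015]], "yaw": [0,0,0,0,0]}}

```text
time_s: 7.18
position: [0.5322, 0.0723, 0.2272]
tool_rot: [[0.948, 0.318, -0.003], [0.318, -0.948, 0.0], [-0.002, -0.001, -1.0]]
ft_force: [0.6, -0.6, -4.9]
grip_width: 0.0244
gripper_force: 59.9
```

{"name": "jog_arm", "arguments": {"hand": [0,0,0,0,0], "travel": [[0,0,-0.005],[0,0,0],[0,0,0],[0,0,0],[0,0,0]], "yaw": [0,0,0,0,0]}}

```text
time_s: 7.8
position: [0.5326, 0.0718, 0.2246]
tool_rot: [[0.948, 0.317, 0.001], [0.317, -0.948, -0.0], [0.001, 0.0, -1.0]]
ft_force: [-0.4, 0.0, -5.3]
grip_width: 0.0245
gripper_force: 59.9
```

```bash
python3 - <<'E'
from h import *
s=env.observe(); cm=cam('wrist'); p=s['position']; print(p); snap('wrist','w3'); snap('side','s3')
f=p[2]-.1295; P=np.array([p[0],p[1],f])
print('jug foot centre side',proj('side',P),'top knob',f,'plate pred side',proj('side',[.5314,.0708,.072]),'wrist',proj('wrist',[.5314,.0708,.072],cm))
# predicted ellipse of 100mm disc, drawn on pictures for comparison (two candidates)
A=np.linspace(0,2*np.pi,60); w=cv2.imread('pics/w3.png'); sd=cv2.imread('pics/s3.png')
for n,im,c in (('wrist',w,cm),('side',sd,None)):
  for cen,r,z,col in ((( .5314,.0708),.05,.072,(0,0,255)),(p[:2],.036,f,(0,255,0))):
    for a in A: cv2.circle(im,tuple(np.round(proj(n,[cen[0]+r*np.cos(a),cen[1]+r*np.sin(a),z],c)*8).astype(int).tolist()),4,col,-1,cv2.LINE_AA,3)
c=cv2.resize(sd[160:280,240:360],(480,480),interpolation=cv2.INTER_CUBIC)
cv2.imwrite('pics/c3.png',np.hstack([c,cv2.resize(w[0:480,160:480],(320,480))]))
E
```

```text
[0.53255561 0.07175534 0.22460749]
jug foot centre side [295.15367326 221.78929293] top knob 0.09510749216216793 plate pred side [294.77996081 229.2636149 ] wrist [317.31649652 229.56939768]
```

View pics/c3.png

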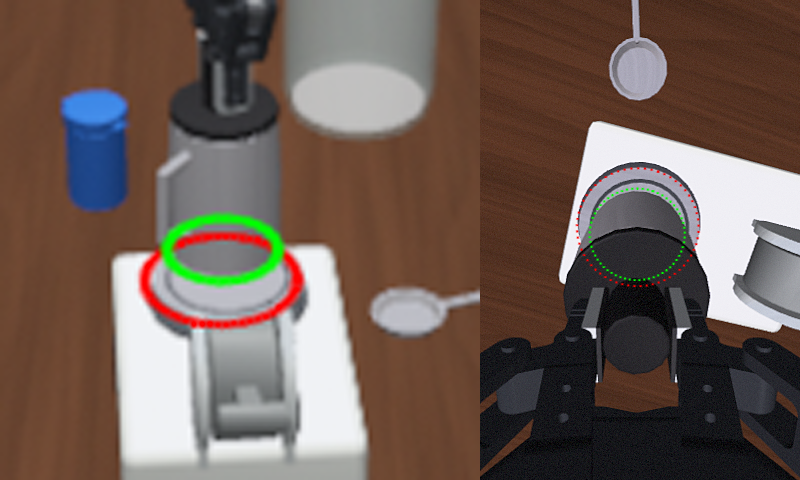

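```bash
python3 - <<'E'
import cv2
w=cv2.imread('pics/w3.png')[150:290,225:415]; s=cv2.imread('pics/s3.png')[200:260,265:325]
cv2.imwrite('pics/c4.png',cv2.resize(w,None,fx=4.2,fy=4.2,interpolation=cv2.INTER_CUBIC))
E
```

```text
(no output)
```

View pics/c4.png

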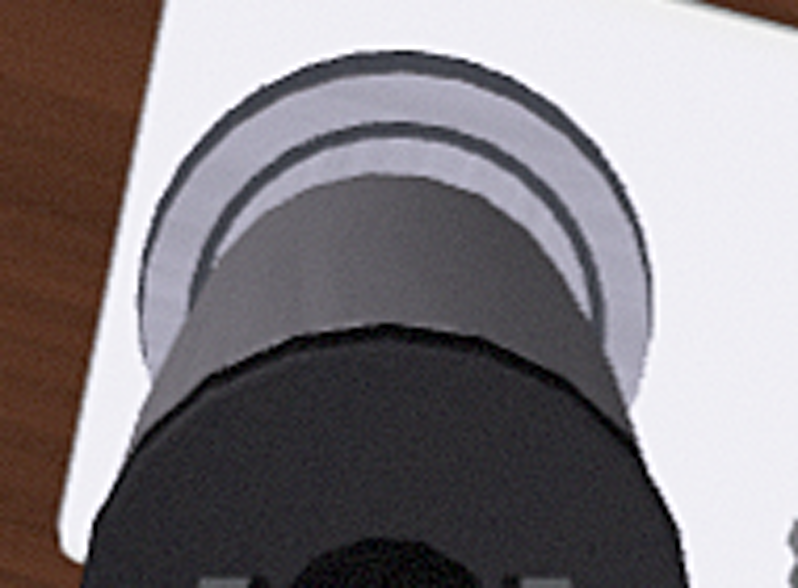

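```bash
python3 - <<'E'
from h import *
from scipy.optimize import least_squares
s=env.observe(); cm=cam('wrist'); p=s['position']; f=p[2]-.1295
C=lambda u,v:(225+(u+.5)/4.2-.5,150+(v+.5)/4.2-.5)
def fit(pts,r,z):
    Q=[atz('wrist',*C(*a),z,cm)[:2] for a in pts]
    return least_squares(lambda c:[np.hypot(*(q-c))-r for q in Q],p[:2])
for nm,pts,r,z in [('face',[(396,72),(143,300),(652,300),(205,170),(590,170)],.05,.072),('ring',[(397,130),(197,270),(600,270)],.041,.072),('jug',[(387,174),(217,262),(572,285)],.036,f)]:
    o=fit(pts,r,z); print(nm,o.x,o.fun*1000)
print(p)
E
```

```text
face [0.53139814 0.06920651] [ 1.14719137  0.03395332  0.08614499 -0.84013629 -0.8993656 ]
ring [0.53114297 0.06890634] [-0.23140494  0.3447293   0.34255671]
jug [0.5307487 0.0709297] [-0.33996031  0.35594661  0.32756639]
[0.53248698 0.07175521 0.22446333]
```

{"name": "jog_arm", "arguments": {"hand": [0,0,0,0,0], "travel": [[0.001,-0.002,0],[0,0,-0.008],[0,0,-0.008],[0,0,-0.005],[0,0,-0.004]], "yaw": [0,0,0,0,0]}}

```text
time_s: 8.52
position: [0.5334, 0.0698, 0.1989]
tool_rot: [[0.948, 0.317, -0.0], [0.317, -0.948, 0.0], [-0.0, -0.0, -1.0]]
ft_force: [-0.1, 0.9, -3.8]
grip_width: 0.0247
gripper_force: 59.9
```

{"name": "jog_arm", "arguments": {"hand": [0,0,0,0,0], "travel": [[0,0,-0.003],[0,0,-0.002],[0,0,-0.001],[0,0,0],[0,0,0]], "yaw": [0,0,0,0,0]}}

```text
time_s: 9.15
position: [0.5335, 0.0698, 0.1936]
tool_rot: [[0.948, 0.317, 0.0], [0.317, -0.948, -0.0], [0.0, 0.0, -1.0]]
ft_force: [-0.6, 0.2, -0.8]
grip_width: 0.0246
gripper_force: 60.4
```

{"name": "jog_arm", "arguments": {"hand": [0.022,0.026,0.029,0.034,0.042], "travel": [[0,0,0],[0,0,0],[0,0,0],[0,0,0],[0,0,0]], "yaw": [0,0,0,0,0], "grip_force": 20}}

```text
time_s: 9.78
position: [0.5336, 0.0698, 0.1934]
tool_rot: [[0.948, 0.317, 0.0], [0.317, -0.948, -0.0], [0.0, 0.0, -1.0]]
ft_force: [-0.5, 0.1, -1.1]
grip_width: 0.042
gripper_force: 0.0
```

{"name": "jog_arm", "arguments": {"hand": [0.05,0.06,0.07,0.08,0.085], "travel": [[0,0,0],[0,0,0],[0,0,0],[0,0,0],[0,0,0]], "yaw": [0,0,0,0,0]}}

```text
time_s: 10.4
position: [0.5335, 0.0698, 0.1933]
tool_rot: [[0.948, 0.317, 0.0], [0.317, -0.948, -0.0], [-0.0, 0.0, -1.0]]
ft_force: [0.2, 0.1, 0.6]
grip_width: 0.0848
gripper_force: 0.0
```

{"name": "jog_arm", "arguments": {"hand": [0.085,0.085,0.085,0.085,0.085], "travel": [[0,0,0.01],[0,0,0.03],[0,0,0.03],[0,0,0.03],[0,0,0.01]], "yaw": [0,0,0,0,0]}}

```text
time_s: 11.02
position: [0.5338, 0.0698, 0.3054]
tool_rot: [[0.948, 0.317, 0.004], [0.317, -0.948, -0.0], [0.003, 0.001, -1.0]]
ft_force: [0.5, -0.1, -0.9]
grip_width: 0.085
gripper_force: 0.0
```

{"name": "jog_arm", "arguments": {"hand": [0.085,0.085,0.085,0.085,0.085], "travel": [[0,-0.02,0],[0,-0.04,0],[0,-0.02,0],[0,0,0],[0,0,0]], "yaw": [0,0,0,0,0]}}

```text
time_s: 11.65
position: [0.5334, -0.0096, 0.3032]
tool_rot: [[0.948, 0.318, -0.0], [0.318, -0.948, 0.0], [-0.0, -0.001, -1.0]]
ft_force: [-0.2, 0.6, -0.2]
grip_width: 0.0852
gripper_force: 0.0
```

```bash
python3 - <<'E'
from h import *
s=env.observe(); cm=cam('wrist'); print(s['position'],s['ft_force']); snap('wrist','w5')
P=[.5325,.0695]
for z in (.064,.064+.108,.064+.144): print(proj('wrist',P+[z],cm))
print('bar',proj('wrist',[.546,-.1455,.127],cm),proj('wrist',[.526,-.1465,.127],cm),proj('wrist',[.566,-.1445,.127],cm))
E
```

```text
[ 0.53342867 -0.00957783  0.30317433] [-0.22788069  0.59187116 -0.19650568]
[244.30478276 184.24708107]
[215.70827287 203.38964838]
[200.37386639 213.67169451]
bar [462.03138846 254.63522768] [453.7391155  274.25642528] [470.58849587 234.32987134]
```

View pics/w5.png

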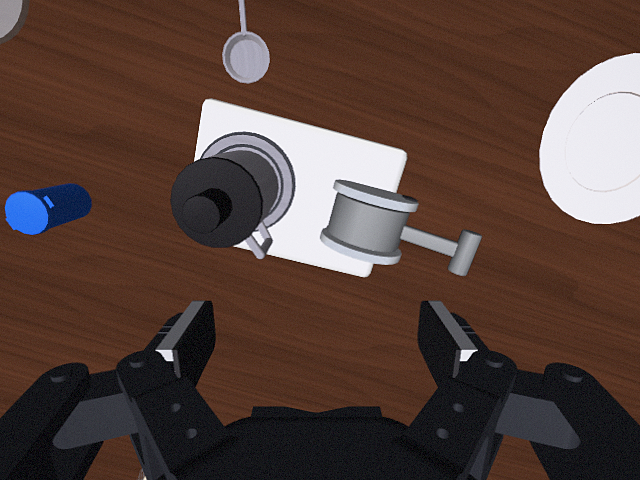

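Jug stands on the plate: lid at (217,202), predicted (216,203). The bar is at about (465,253), predicted (462,255), so the bar is near (0.547,-0.148). Next I'll close the fingers and go above the bar, aiming at y≈-0.156 because the bar swings outward.

{"name": "jog_arm", "arguments": {"hand": [0.06,0.03,0,0,0], "travel": [[0.002,-0.025,0],[0.004,-0.04,0],[0.004,-0.04,0],[0.003,-0.03,0],[0.001,-0.012,0]], "yaw": [0,0,0,0,0]}}

```text
time_s: 12.32
position: [0.5477, -0.1577, 0.3031]
tool_rot: [[0.949, 0.317, -0.0], [0.317, -0.949, 0.0], [-0.0, -0.0, -1.0]]
ft_force: [-0.1, -0.5, 0.0]
grip_width: 0.0006
gripper_force: 0.0
```

{"name": "jog_arm", "arguments": {"hand": [0,0,0,0,0], "travel": [[0,0,-0.03],[0,0,-0.04],[0,0,-0.03],[0,0,-0.02],[0,0,0]], "yaw": [0,0,0,0,0]}}

```text
time_s: 12.95
position: [0.5471, -0.1559, 0.1824]
tool_rot: [[0.948, 0.318, -0.002], [0.318, -0.948, 0.002], [-0.002, -0.002, -1.0]]
ft_force: [-0.7, 0.2, 0.1]
grip_width: 0.0
gripper_force: 0.0
```

{"name": "jog_arm", "arguments": {"hand": [0,0,0,0,0], "travel": [[0,0,-0.01],[0,0,-0.01],[0,0,-0.008],[0,0,-0.006],[0,0,-0.006]], "yaw": [0,0,0,0,0]}}

```text
time_s: 13.58
position: [0.5482, -0.1593, 0.1446]
tool_rot: [[0.948, 0.317, 0.003], [0.317, -0.948, -0.005], [0.001, 0.006, -1.0]]
ft_force: [-2.6, -11.2, 10.2]
grip_width: -0.0002
gripper_force: 6.5
```

{"name": "jog_arm", "arguments": {"hand": [0,0,0,0,0], "travel": [[0,0,-0.006],[0,0,-0.006],[0,0,-0.006],[0,0,-0.006],[0,0,-0.006]], "yaw": [0,0,0,0,0]}}

```text
time_s: 14.2
position: [0.5484, -0.1585, 0.1143]
tool_rot: [[0.948, 0.317, 0.003], [0.317, -0.948, -0.003], [0.002, 0.004, -1.0]]
ft_force: [0.0, -4.5, 5.8]
grip_width: -0.0001
gripper_force: 2.7
```

Force tilts outward (-y), so the tip is riding on the bar's outer flank. I'll shift inward onto its crown.

{"name": "jog_arm", "arguments": {"hand": [0,0,0,0,0], "travel": [[0,0.002,0],[0,0.002,0],[0,0.002,0],[0,0.002,0],[0,0,0]], "yaw": [0,0,0,0,0]}}

```text
time_s: 14.82
position: [0.5476, -0.149, 0.1135]
tool_rot: [[0.948, 0.318, 0.0], [0.318, -0.948, -0.0], [0.0, 0.0, -1.0]]
ft_force: [1.4, -2.7, 4.7]
grip_width: -0.0001
gripper_force: 2.5
```

```bash
python3 - <<'E'
from h import *
s=env.observe(); print(s['position'],s['ft_force']); snap('side','s6')
t=s['position']-np.array([0,0,.017]); print(proj('side',t))
w=cv2.imread('pics/s6.png'); print(w.shape)
cv2.imwrite('pics/c6.png',cv2.resize(w[150:310,220:380],(600,600),interpolation=cv2.INTER_CUBIC))
E
```

```text
[ 0.54755111 -0.14896363  0.11349143] [ 1.35062278 -2.7424669   4.74915993]
[301.11246301 276.15739948]
(480, 640, 3)
```

View pics/c6.png

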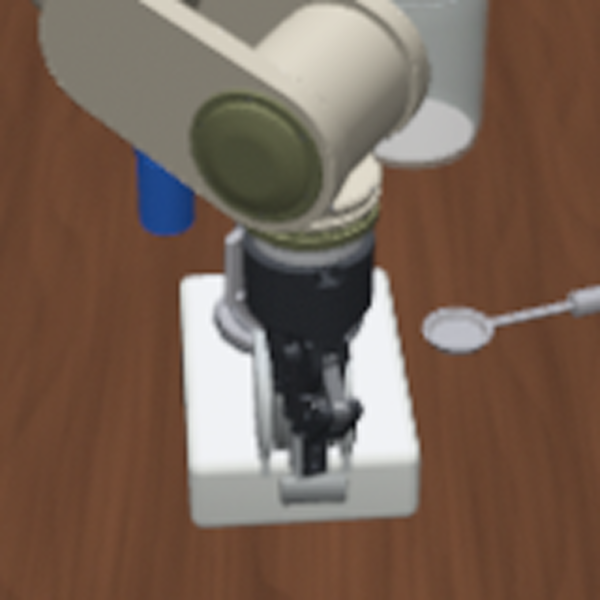

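The bar is at crop (315,488), i.e. pixel (304,280), with the fingertip centred on it from above.

```bash
python3 - <<'E'
from h import *
y=.071; c=np.array([.5342,.0200])
for q in np.arange(.1,.9,.1):
    b=-.08-.095*np.cos(.42-q); P=[c[0]-np.sin(y)*b,c[1]+np.cos(y)*b,.088+.095*np.sin(.42-q)]
    print(round(q,2),np.round(P,4),proj('side',P).round(1))
E
```

```text
0.1 [ 0.5463 -0.1497  0.1179] [300.5 269.1]
0.2 [ 0.5465 -0.1523  0.1087] [300.6 273. ]
0.3 [ 0.5466 -0.1539  0.0994] [300.7 276.6]
0.4 [ 0.5466 -0.1545  0.0899] [300.7 280. ]
0.5 [ 0.5466 -0.1543  0.0804] [300.7 283. ]
0.6 [ 0.5465 -0.153   0.071 ] [300.7 285.8]
0.7 [ 0.5464 -0.1509  0.0617] [300.6 288.2]
0.8 [ 0.5461 -0.1478  0.0528] [300.5 290.3]
```

{"name": "jog_arm", "arguments": {"hand": [0,0,0,0,0], "travel": [[0,-0.001,-0.005],[0,-0.001,-0.005],[0,0,-0.004],[0,0,-0.004],[0,0,-0.003]], "yaw": [0,0,0,0,0]}}

```text
time_s: 15.5
position: [0.5473, -0.1497, 0.0921]
tool_rot: [[0.948, 0.317, -0.001], [0.317, -0.948, 0.003], [0.0, -0.003, -1.0]]
ft_force: [0.5, 4.3, 6.6]
grip_width: -0.0002
gripper_force: 3.4
```

{"name": "jog_arm", "arguments": {"hand": [0,0,0,0,0], "travel": [[0,0,0],[0,0,0],[0,0,0],[0,0,0],[0,0,0]], "yaw": [0,0,0,0,0]}}

```text
time_s: 16.12
position: [0.5473, -0.1497, 0.0923]
tool_rot: [[0.948, 0.318, -0.001], [0.318, -0.948, 0.003], [0.0, -0.003, -1.0]]
ft_force: [-0.0, 4.1, 6.6]
grip_width: 0.0003
gripper_force: 3.2
```

```bash
python3 - <<'E'
from h import *
s=env.observe(); print(s['position'],s['ft_force']); a=snap('side','s7').astype(int)
b=cv2.imread('pics/s6.png')[...,::-1].astype(int)
for r in range(264,306): print(r,[ (int(x[r,296:300].mean()),int(x[r,308:311].mean())) for x in (b,a)])
E
```

```text
[ 0.5472586  -0.14965189  0.09226416] [-0.00943598  4.12154628  6.63055376]
264 [(56, 45), (34, 125)]
265 [(68, 31), (34, 147)]
266 [(88, 38), (34, 152)]
267 [(97, 77), (34, 110)]
268 [(98, 114), (33, 85)]
269 [(108, 186), (73, 64)]
270 [(133, 219), (103, 49)]
271 [(145, 218), (102, 43)]
272 [(141, 216), (101, 42)]
273 [(136, 206), (114, 31)]
274 [(141, 184), (123, 88)]
275 [(144, 163), (121, 143)]
276 [(142, 163), (118, 162)]
277 [(160, 168), (117, 161)]
278 [(165, 160), (118, 161)]
279 [(150, 146), (117, 160)]
280 [(131, 129), (118, 160)]
281 [(113, 112), (123, 160)]
282 [(98, 95), (130, 162)]
283 [(82, 96), (141, 175)]
284 [(116, 135), (153, 176)]
285 [(152, 157), (153, 156)]
286 [(156, 157), (141, 136)]
287 [(156, 147), (123, 117)]
288 [(140, 118), (105, 99)]
289 [(99, 84), (87, 81)]
290 [(78, 83), (72, 77)]
291 [(78, 84), (72, 83)]
292 [(78, 84), (78, 84)]
293 [(79, 83), (79, 83)]
294 [(78, 83), (78, 83)]
295 [(79, 83), (78, 83)]
296 [(79, 83), (78, 83)]
297 [(78, 83), (78, 83)]
298 [(78, 83), (78, 82)]
299 [(78, 82), (78, 82)]
300 [(79, 82), (78, 82)]
301 [(78, 82), (78, 82)]
302 [(78, 83), (78, 82)]
303 [(78, 82), (78, 81)]
304 [(78, 81), (78, 82)]
305 [(78, 81), (78, 81)]
```

{"name": "jog_arm", "arguments": {"hand": [0,0,0,0,0], "travel": [[0,0,-0.002],[0,0,0],[0,0,0],[0,0,0],[0,0,0]], "yaw": [0,0,0,0,0]}}

```text
time_s: 16.8
position: [0.5473, -0.1495, 0.0903]
tool_rot: [[0.948, 0.317, -0.001], [0.317, -0.948, 0.003], [0.0, -0.003, -1.0]]
ft_force: [1.6, 6.1, 7.0]
grip_width: -0.0
gripper_force: 3.6
```

{"name": "jog_arm", "arguments": {"hand": [0,0,0,0,0], "travel": [[0,0,0],[0,0,0],[0,0,0],[0,0,0],[0,0,0]], "yaw": [0,0,0,0,0]}}

```text
time_s: 17.42
position: [0.5472, -0.1495, 0.0903]
tool_rot: [[0.948, 0.317, -0.001], [0.317, -0.948, 0.003], [0.0, -0.003, -1.0]]
ft_force: [1.2, 5.1, 7.5]
grip_width: 0.0002
gripper_force: 3.6
```

```bash
python3 - <<'E'
from h import *
s=env.observe(); print(s['position'],s['ft_force'],s['qvel']); a=snap('side','s8').astype(int)
b=cv2.imread('pics/s7.png')[...,::-1].astype(int)
for r in range(280,293): print(r,[ (int(x[r,296:300].mean()),int(x[r,308:311].mean())) for x in (b,a)])
# jug: compare the visible handle/plate area left of the gripper across pictures
c=cv2.imread('pics/s6.png')[...,::-1].astype(int)
print(abs(a-c)[205:245,272:284].mean(), abs(a-c)[250:290,100:150].mean())
E
```

```text
[ 0.54722335 -0.14950018  0.09029866] [1.20015795 5.06089786 7.51788778] [-0.00931318  0.06271672 -0.02790255 -0.03660709 -0.08375093  0.04015819]
280 [(118, 160), (118, 160)]
281 [(123, 160), (119, 160)]
282 [(130, 162), (124, 156)]
283 [(141, 175), (134, 162)]
284 [(153, 176), (147, 175)]
285 [(153, 156), (155, 167)]
286 [(141, 136), (147, 146)]
287 [(123, 117), (132, 127)]
288 [(105, 99), (114, 108)]
289 [(87, 81), (96, 91)]
290 [(72, 77), (76, 79)]
291 [(72, 83), (73, 79)]
292 [(78, 84), (79, 83)]
9.490972222222222 0.3795
```

```bash
python3 - <<'E'
import cv2
from h import proj
a=cv2.imread('pics/s6.png');b=cv2.imread('pics/s8.png'); s3=cv2.imread('pics/s3.png')
T=a[211:230,277:284]; R=cv2.matchTemplate(b[200:245,268:295],T,cv2.TM_CCOEFF_NORMED); print(cv2.minMaxLoc(R)[1:],'expect loc (9,11)')
E
```

```text
(0.770709753036499, (18, 15), (9, 11)) expect loc (9,11)
```

```bash
python3 -c "
from rig import env
print(env.close_job())"
```

```text
the job is handed in; nothing more can be done
None
```

I set the jug on the frother plate and let go, then pressed the dial to about 0.65 rad by my estimate (third click is 0.66). I handed the job in with the gripper still holding it there; no verdict came back.

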